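Extend the rolling-pin rack until it locks and rack the pin

TASK

Pull the orange tab to lengthen the telescopic rolling-pin rack until its red lock button clicks up through the window in the sleeve. Then pick the rolling pin off its blue rest and set it down (do not drop it) with its two thin handles lying in the rack's two grey V-shaped yokes, and let go. Leave the jar, bowl, cookie cutter and tin where they stand.

Things in the scene. Friction and masses are not known exactly. Their poses are not given: they have to be found in the camera images.
- rack: Telescopic rack, fixed on the worktop: aluminium sleeve 32 mm wide, y from -105 to +75 mm, roof at z = 34 mm, a grey V yoke at y = -90 mm. Origin on its centre line at worktop level; +y is the way it extends, z up. The red lock button (10 mm across) rises through a window in the roof at y = 42 to 58 mm. Locked, the yokes are about 280 mm apart, their middle at about y = +50 mm.
- carriage (a joint): Extension of the sliding half (steel bar, second yoke, orange tab) along the rack's +y, m. 0 closed; starts between 0 and 0.03; stays where it is left (3 to 5 N to move it). The lock button pops out by itself at about 0.097 to 0.103 and then blocks it both ways; it will not go beyond about 0.104.
- lock (a joint): Height of the red lock button, m: about 0.0005 while held down inside the sleeve, 0.011 when it has sprung out through the window (6.5 mm proud of the sleeve). Its spring presses upward with about 3 to 4.5 N.
- pull_tab (a point): Centre (z = 48 mm) of the orange pull tab on the sliding half: an upright block 18 mm across the rack (x), 26 mm along it (y), z = 18 to 66 mm, 68 mm beyond the sliding yoke. Its two sides across the rack are free; the bar below it is 16 mm wide, top at z = 27 mm. Axes as the rack's.
- fixed_yoke (a point): Where the axis of a pin handle rests in the fixed yoke, z = 70 mm. The yoke is a plate 14 mm thick (along the rack) with a 90-degree V: bottom at z = 54 mm, mouth 54 mm wide, tips at z = 81 mm. Axes as the rack's.
- sliding_yoke (a point): The same point of the sliding yoke, which has the same shape; it moves with the sliding half. Axes as the rack's.
- pin_center (a point): Centre (on the axis) of the wooden rolling pin: barrel 44 mm across, 230 mm long, a dark handle 22 mm across, 60 mm long at each end; 350 mm over all, about 0.42 kg. Its y axis runs along the pin. It starts level, axis 32 mm above the worktop, on a blue rest under mid barrel (42 by 120 mm, 15 mm high, low ridges stop it rolling). Either end may go in either yoke.
- jar_mid (a point): Bystander: glass jar with yellow lid, 68 mm across, 110 mm high, upright; this point is at half its height.
- bowl_mid (a point): Bystander: blue ceramic bowl, 110 mm across, 50 mm high, upright; this point is at half its height.
- cutter_mid (a point): Bystander: steel ring cookie cutter, 60 mm across, 25 mm high, upright; this point is at half its height.
- tin_mid (a point): Bystander: red tin, 54 mm across, 85 mm high, upright; this point is at half its height.

How it is judged:
On the way:
1. the rack is extended and its lock button has clicked out (value of joint lock above 0.008 m and value of joint carriage above 0.094 m), for 0.2 s.
At the end, for the whole second after the job is handed in: the lock button is out (over 8 mm of its 11 mm) with the rack at over 94 mm of extension; the rolling pin lies still with both handles in the yokes: its centre within 8 mm of the rack's centre line, 25 to 80 mm along the rack's y, 63 to 77 mm high, and its axis within 0.07 rad of the rack's (all of step 1 and x of pin_center in the frame of rack between -0.008 and 0.008 m and y of pin_center in the frame of rack between 0.025 and 0.08 m and z of pin_center in the frame of rack between 0.063 and 0.077 m and angle between the y axis of pin_center and the y axis of rack, either way round below 0.07 rad and linear speed of rolling_pin below 0.02 m/s and angular speed of rolling_pin below 0.3 rad/s); the robot touches nothing.
It fails at once if the jar is moved by more than 40 mm (distance of jar_mid from where it was at the start of the episode above 0.04 m).
It fails at once if the bowl is moved by more than 40 mm (distance of bowl_mid from where it was at the start of the episode above 0.04 m).
It fails at once if the cutter is moved by more than 40 mm (distance of cutter_mid from where it was at the start of the episode above 0.04 m).
It fails at once if the tin is moved by more than 40 mm (distance of tin_mid from where it was at the start of the episode above 0.04 m).
It fails at once if the rolling pin is dropped: it falls free with its centre more than 100 mm above the worktop (height (world z) of pin_center above 0.1 m and contact force between rolling_pin and anything else below 0.02 N).
It also fails if it takes over 56 s, if anything falls off the work surface, if the arm or the gripper's body presses on something with over 40 N, if the wrist force passes 120 N, or if a joint passes its speed limit or range.

ROBOT

A 6-joint arm with a two-finger parallel gripper is mounted at the origin on the work surface. World frame = base frame: x ahead of the robot, y to its left, z up, the work surface at z = 0. Lengths are in m, angles in rad, forces in N, time in s.
With the tool pointing down it reaches from about 0.35 to 0.975 m from the base axis. Payload 4.9 kg.
Tool frame: the origin (TCP) lies at the very end of the fingers, on their centre line; the grasp point (between the pads) lies 19 mm behind it; z points along the fingers, y is the direction in which the jaws open and shut (so a half turn about z gives the same grasp; the last joint's range is limited). The gripper opens to 85 mm and grips with 20 to 120 N. Pads are 22 mm wide; open, the fingers measure 114 mm over their backs; the gripper's body (76 mm by 85 mm) begins 54 mm behind the grasp point. The pads swing forward as they close: fully open they stand 13 mm farther back than shut.
Start: joints at [-1.261, 0.053, 1.613, -0, 1.476, -0.119], TCP at [0.26, -0.568, 0.198] pointing down, gripper open.
Joint ranges: [-3.01, 3.01], [-1.01, 2.22], [0.06, 2.58], [-1.02, 4.17], [0.09, 2.62], [-3.14, 3.14]. Speed limits (rad/s): [2.57, 2.57, 3.14, 3.14, 3.14, 3.14].

INTERFACE

Orientations are given as a rotation vector (axis times angle).
In Python, from plant import * gives the robot as it stands.
- The arm moves only by the tool servo_tool, never from a script. Its argument "commands" is one flat list of numbers, 5 for each row, row after row: the shift along the tool's x, y, z in mm, then the turn about the tool's z in degrees, then the closure, from -1 (fully open) to 1 (shut). A call has 1 to 12 rows; each row is the pose to reach, as a shift and turn from the pose commanded when the call began, along the tool's axes at that moment; what a row does not reach only later rows make up. A row lasts 1/12 s, in which the tool goes at most 41.7 mm and 7.16 degrees, less where a joint would pass 70% of its speed; a pose out of reach is approached as far as the arm can. A call with a gripper value outside its range is refused whole. The fingers move at their own pace and stop on an object; "squeeze" is the grip in N (left out, the last holds). Time passes only in rows, so rows that repeat a pose let the fingers close. It gives the time, the measured TCP pose, the force and the opening at its end, in the units of the state.
- get_state(): the state, without advancing time (a new reading comes with each control period).
- capture(name): name is "side" or "top"; returns (picture, depth): 400x640x3 uint8, red, green, blue; 400x640 float32, m along the optical axis (not along the pixel's ray), 0 where there is no reading.
- camera_model(name): a dict with "fx", "fy", "cx", "cy" (pixels), "dist" ([k1, k2, p1, p2, k3] as OpenCV has them; the pictures are not rectified), "rvec" (rotation vector, rad) and "tvec" (3), from world to camera coordinates, as OpenCV has them. Camera axes: x right, y down, z forward; pixel columns grow to the right and rows downward; lengths in m; the calibration is good to about 2 mm. A picture is of the moment at which its call begins. camera_model takes no time and is no camera call.
- job_done(): hands the job in, once; it reports no verdict.
The state is a dict: "time_s": time; "joint_pos": joint angles; "qvel": joint speeds; "effort": joint torques, N m; "position": TCP position; "ee_rot": TCP orientation; "ft_force": force on the tool from outside, world axes, zero at the start; "ft_torque": the same for the moment, N m; "finger_gap": finger opening in m.
Only numpy, scipy, OpenCV 4.12 (cv2) and the standard library are available. Lean on these libraries where they do the work, as an engineer would, in place of code of your own. Each camera call takes 0.05 s, during which the arm holds its last target.

## Working session

There is one attempt and no reset: what is moved stays moved. The work goes in short steps, Python scripts to look and compute and a tool call to move; the robot and the scene stay as the last step left them, time stands still between calls to the robot, and variables do not carry over. Pictures are saved under pics/ and viewed, and the job is handed in when it is done.

Besides the shell and the picture viewer there is one more tool, called after "Emit:" by a JSON object that holds its "fn" and its "kwargs", one argument or row to a line. servo_tool: Moves the arm, as the interface text tells. Its arguments: {"type":"object","properties":{"commands":{"type":"array"},"squeeze":{"type":"number"}},"required":["commands"]}

```bash
mkdir -p pics; cat > h.py <<'E'
from plant import *
import numpy as np, cv2
def snap(n,tag):
    im,d=capture(n); cv2.imwrite(f"pics/{tag}.png",im[:,:,::-1]); np.savez(f"pics/{tag}.npz",im=im,d=d); return im,d
def world(n,uv,depth=None,z=None):
    m=camera_model(n);K=np.array([[m["fx"],0,m["cx"]],[0,m["fy"],m["cy"]],[0,0,1]])
    R=cv2.Rodrigues(np.array(m["rvec"],float))[0];t=np.array(m["tvec"],float)
    uv=np.array(uv,float).reshape(-1,1,2)
    p=cv2.undistortPoints(uv,K,np.array(m["dist"],float))[:,0]
    r=np.c_[p,np.ones(len(p))]
    C=-R.T@t; w=r@R
    s=(np.asarray(depth) if depth is not None else (z-C[2])/w[:,2])
    return C+w*np.reshape(s,(-1,1))
def cloud(n,d,mask):
    v,u=np.nonzero(mask&(d>0)); return world(n,np.c_[u,v],depth=d[v,u])
E
python3 - <<'E'
from h import *
for n in("top","side"):
    snap(n,n+"0"); m=camera_model(n);print(m, world(n,[[320,200]],z=0))
s=get_state();print({k:np.round(v,3) for k,v in s.items()})
E
```

```text
{'fx': 431.75822049948175, 'fy': 431.75822049948175, 'cx': 324.3080885416303, 'cy': 202.61268911502026, 'dist': array([-0.07003911,  0.        ,  0.        ,  0.        ,  0.        ]), 'rvec': array([ 2.18484461, -2.1353959 ,  0.13575617]), 'tvec': array([-0.05745531,  0.59010308,  1.05663274])} [[ 0.60231291 -0.03259     0.        ]]
{'fx': 384.2823668264523, 'fy': 384.2823668264523, 'cx': 314.55824813619125, 'cy': 202.6765178483731, 'dist': array([-0.07606188,  0.        ,  0.        ,  0.        ,  0.        ]), 'rvec': array([ 0.22952171, -2.73605781,  1.39172621]), 'tvec': array([0.58443542, 0.11893752, 0.95928657])} [[ 0.594387  -0.1120797  0.       ]]
{'time_s': np.float64(0.1), 'joint_pos': array([-1.261,  0.053,  1.614, -0.   ,  1.476, -0.119]), 'qvel': array([-0.002,  0.002, -0.001, -0.001, -0.001, -0.   ]), 'effort': array([ 0.0000e+00, -3.9490e+01, -3.7136e+01, -0.0000e+00,  4.0000e-03,
       -0.0000e+00]), 'position': array([ 0.26 , -0.568,  0.197]), 'ee_rot': array([-3.068, -0.668,  0.   ]), 'ft_force': array([ 0.091, -0.274, -0.195]), 'ft_torque': array([-0.014,  0.024,  0.041]), 'finger_gap': np.float64(0.086)}
```

View pics/top0.png

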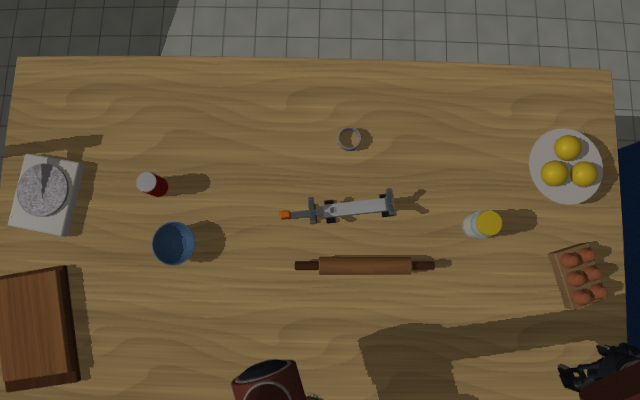

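View pics/side0.png

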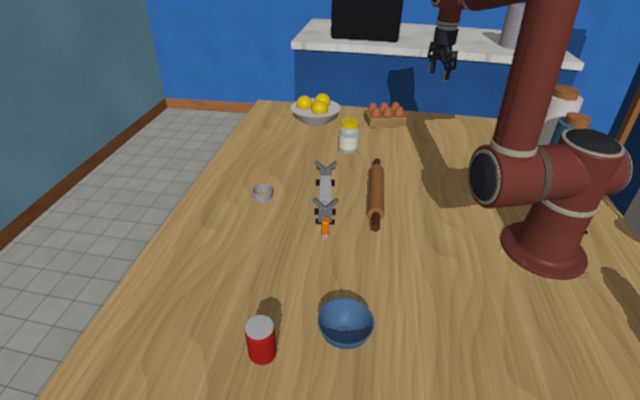

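Top view: orange tab at (285,214), sliding yoke (312,210), sleeve x from 325 to 393, fixed yoke (390,202), pin barrel centred near (365,266) and bowl at (174,243). The side view agrees. Next I measure them.

```bash
cat > meas.py <<'E'
from h import *
def analyse(n,tag):
    f=np.load(f"pics/{tag}.npz");im,d=f["im"],f["d"]
    hsv=cv2.cvtColor(im,cv2.COLOR_RGB2HSV);H,S,V=[hsv[...,i].astype(int) for i in range(3)]
    v,u=np.mgrid[0:400,0:640]
    P=world(n,np.c_[u.ravel(),v.ravel()],depth=np.where(d>0,d,np.nan).ravel()).reshape(400,640,3)
    return im,H,S,V,P
E
python3 - <<'E'
from meas import *
im,H,S,V,P=analyse("top","top0")
X,Y,Z=P[...,0],P[...,1],P[...,2]
u=np.arange(640)[None,:]+0*X;v=np.arange(400)[:,None]+0*X
def comp(m):
    k,l,st,c=cv2.connectedComponentsWithStats(m.astype(np.uint8));i=1+np.argmax(st[1:,4]);return l==i,st[i],c[i]
roi=lambda a,b,c,d:(u>=a)&(u<b)&(v>=c)&(v<d)
m,st,c=comp((S>190)&(H<18)&(V>130)&roi(270,310,195,235));print("orange",st,c,world("top",[c],z=.066),np.nanmedian(P[m],0))
print(im[213:216,280:300:3].tolist())
m=roi(320,390,190,225)&(Z>.026)&(Z<.042)&(S<60);m,st,c=comp(m);q=P[m]
xy=q[:,:2].astype(np.float32)
print("sleeve",st,np.median(q[:,2]),cv2.minAreaRect(xy), cv2.fitLine(xy,cv2.DIST_HUBER,0,.01,.01).ravel())
for nm,r in(("fix",roi(380,405,180,225)),("slide",roi(303,322,190,230))):
    m=r&(Z>.06)&(Z<.09);q=P[m];print(nm,m.sum(),np.median(q,0),cv2.minAreaRect(q[:,:2].astype(np.float32)))
m=roi(285,450,245,285)&(Z>.02)&(Z<.065);m,st,c=comp(m);q=P[m];print("pin",st,cv2.minAreaRect(q[:,:2].astype(np.float32)),cv2.fitLine(q[:,:2].astype(np.float32),cv2.DIST_HUBER,0,.01,.01).ravel(),np.percentile(q[:,2],[50,95]))
m=m&(Z>.045);q=P[m];print("barrel top",cv2.minAreaRect(q[:,:2].astype(np.float32)))
for nm,r in(("jar",roi(455,510,200,245)),("bowl",roi(145,200,215,270)),("tin",roi(130,175,165,205)),("cut",roi(330,370,120,160))):
    m=r&(Z>.015);q=P[m];zt=np.percentile(q[:,2],95);q=q[q[:,2]>zt-.008];print(nm,zt,cv2.minEnclosingCircle(q[:,:2].astype(np.float32)))
E
python3 -c "
import cv2;i=cv2.imread('pics/top0.png')[170:300,260:450];cv2.imwrite('pics/c0.png',cv2.resize(i,None,fx=4,fy=4))"
```

```text
orange [280 212   9   6  43] [283.65116279 214.09302326] [[0.55691755 0.05522943 0.066     ]] [0.55711044 0.0545594  0.06598701]
[[[152, 80, 18], [143, 76, 22], [140, 74, 20], [85, 43, 12], [65, 63, 64], [65, 63, 64], [64, 61, 62]], [[154, 82, 23], [144, 77, 23], [142, 76, 23], [89, 43, 9], [64, 62, 64], [65, 63, 63], [65, 63, 64]], [[161, 86, 24], [145, 78, 22], [144, 77, 22], [96, 47, 10], [64, 63, 63], [66, 63, 64], [65, 63, 65]]]
sleeve [320 198  67  20 812] 0.03387882431376665 ((0.5810956954956055, -0.11571747809648514), (0.03252268210053444, 0.16746632754802704), 7.4909348487854) [ 0.13483949 -0.99086744  0.58134365 -0.11915039]
fix 126 [ 0.60074393 -0.20363922  0.07285148] ((0.5938530564308167, -0.20450018346309662), (0.06515941023826599, 0.014035321772098541), 7.144417762756348)
slide 125 [ 0.57614661 -0.01378435  0.07345175] ((0.5678206086158752, -0.013731395825743675), (0.06499073654413223, 0.013706011697649956), 7.395056247711182)
pin [ 295  257  140   18 2070] ((0.4355889558792114, -0.1479407101869583), (0.04239672049880028, 0.3476490080356598), 1.1888902187347412) [ 0.0228896  -0.999738    0.43609056 -0.10208128] [0.04876103 0.05530154]
barrel top ((0.43590179085731506, -0.14737428724765778), (0.03692944347858429, 0.3345716595649719), 1.1360442638397217)
jar 0.11284497955503743 ((0.543878436088562, -0.4368644058704376), 0.03098166547715664)
bowl 0.05103317440776992 ((0.480114609003067, 0.33085182309150696), 0.055950749665498734)
tin 0.08740225700667031 ((0.6280116438865662, 0.39632681012153625), 0.02662050537765026)
cut 0.028036575265554784 ((0.7657255530357361, -0.10513786971569061), 0.030185747891664505)
```

View pics/c0.png

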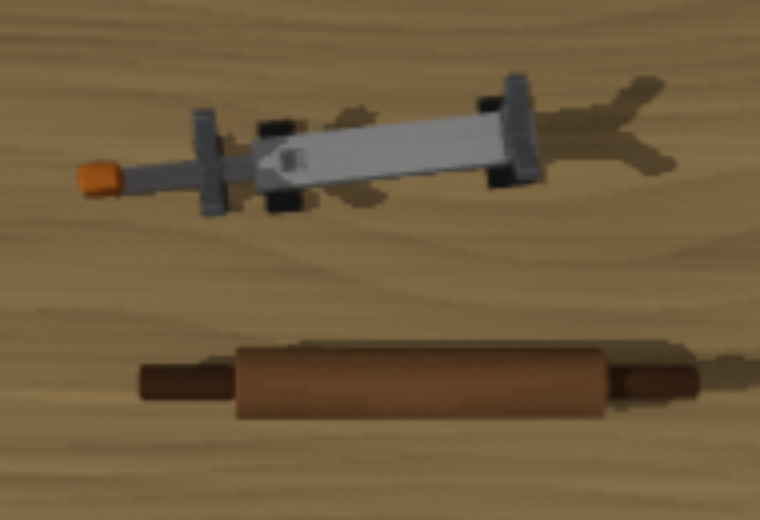

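Sizes agree: the yokes are 193 mm apart, so the extension is about 13 mm. The tab sits 68 mm beyond the sliding yoke, heights are as specified and the rack yaw is about 7.6°. I'll write a move helper and work out the approach to the tab.

```bash
cat > mv.py <<'E'
from h import *
import sys
def rel(x,y,z,yaw):  # yaw of tool x in world, deg
    s=get_state();R=cv2.Rodrigues(np.array(s["ee_rot"]))[0]
    d=R.T@(np.array([x,y,z])-s["position"])*1000
    cur=np.degrees(np.arctan2(R[1,0],R[0,0]));t=(cur-yaw+180)%360-180
    print("shift",np.round(d,1),"turn",round(t,2),"curyaw",round(cur,2),"pos",np.round(s["position"],4),"tilt",np.round(R[:,2],3),"gap",s["finger_gap"],"t",s["time_s"],"F",np.round(s["ft_force"],1),"q",np.round(s["joint_pos"],2))
if __name__=="__main__": rel(*map(float,sys.argv[1:5]))
E
python3 mv.py .5575 .0545 .16 97.6
```

```text
shift [ 529.6 -442.1   37.5] turn -73.03 curyaw 24.57 pos [ 0.2597 -0.5678  0.1966] tilt [-0.001  0.002 -1.   ] gap 0.08562214152473105 t 0.1 F [ 0.1 -0.3 -0.2] q [-1.26  0.05  1.61 -0.    1.48 -0.12]
```

Emit:
{"fn": "servo_tool", "kwargs": {
  "commands": [265,-221,0,-36,0,530,-442,0,-73,0,530,-442,0,-73,0,530,-442,0,-73,0,530,-442,0,-73,0,530,-442,0,-73,0,530,-442,0,-73,0,530,-442,0,-73,0,530,-442,0,-73,0,530,-442,0,-73,0,530,-442,0,-73,0,530,-442,0,-73,0],
  "squeeze": 50
}}

```text
time_s: 1.1
position: [0.4761, -0.1154, 0.1974]
ee_rot: [-2.069, -2.364, 0.0]
ft_force: [0.8, -0.5, 0.2]
finger_gap: 0.0428
```

```bash
python3 mv.py .5575 .0545 .10 97.6
```

```text
shift [157.6 103.2  97.4] turn 0.02 curyaw 97.62 pos [ 0.4761 -0.1154  0.1974] tilt [-0. -0. -1.] gap 0.04276762075564517 t 1.1 F [ 0.8 -0.5  0.2] q [-0.39 -0.28  1.92 -0.    1.5  -0.52]
```

Emit:
{"fn": "servo_tool", "kwargs": {
  "commands": [157,103,60,0,0,157,103,60,0,0,157,103,60,0,0,157,103,60,0,0,157,103,60,0,0,157,103,60,0,0,157,103,60,0,0,157,103,60,0,0,157,103,60,0,0]
}}

```text
time_s: 1.85
position: [0.5574, 0.0507, 0.1382]
ee_rot: [2.071, 2.361, 0.0]
ft_force: [0.3, -0.5, 1.0]
finger_gap: 0.0427
```

```bash
python3 mv.py .5575 .0545 .032 97.6
```

```text
shift [  3.8   0.6 106.2] turn -0.11 curyaw 97.49 pos [0.5574 0.0507 0.1382] tilt [ 0.001 -0.    -1.   ] gap 0.042711603375684054 t 1.85 F [ 0.3 -0.5  1. ] q [-0.04 -0.06  1.83 -0.    1.37 -0.17]
```

Emit:
{"fn": "servo_tool", "kwargs": {
  "commands": [4,0,40,0,0,4,0,75,0,0,4,0,105,0,0,4,0,105,0,0,4,0,105,0,0,4,0,105,0,1,4,0,105,0,1,4,0,105,0,1,4,0,105,0,1,4,0,105,0,1,4,0,105,0,1]
}}

```text
time_s: 2.77
position: [0.5573, 0.0557, 0.0335]
ee_rot: [2.069, 2.363, 0.001]
ft_force: [-0.6, -0.3, 0.1]
finger_gap: -0.0001
```

```bash
python3 mv.py .5575 .0545 .032 97.6; python3 -c "
from h import *
snap('top','top1');snap('side','side1')
a=cv2.imread('pics/top1.png')[150:300,230:430];b=cv2.imread('pics/side1.png')[130:280,230:430]
cv2.imwrite('pics/c1.png',cv2.resize(np.hstack([a,b]),None,fx=2,fy=2))"
```

```text
shift [-1.2  0.   1.5] turn -0.02 curyaw 97.58 pos [0.5573 0.0557 0.0335] tilt [ 0.001 -0.    -1.   ] gap -0.0001279303835281509 t 2.7667 F [-0.6 -0.3  0.1] q [-0.03  0.06  1.9   0.    1.19 -0.17]
```

View pics/c1.png

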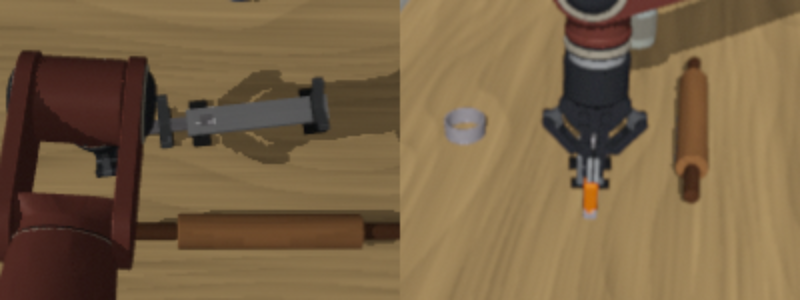

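The fingers shut on nothing (gap 0). The side view shows them just behind (rack −y of) the orange tab, at about full-frame (325,215). I'll remeasure the tab and fingers in the side view.

```bash
python3 - <<'E'
from meas import *
for tag in("side0","side1"):
    im,H,S,V,P=analyse("side",tag)
    m=(S>190)&(H<18)&(V>130);m[:210]=0;m[245:]=0;m[:,:310]=0;m[:,345:]=0
    q=P[m];print(tag,m.sum(),np.nanmin(q,0),np.nanmedian(q,0),np.nanmax(q,0))
    v,u=np.nonzero(m);print(u.min(),u.max(),v.min(),v.max())
    t=m&(P[...,2]>.062);print("top",np.nanmin(P[t],0),np.nanmax(P[t],0))
im,H,S,V,P=analyse("side","side1")
w=(P[...,2]>.07)&(P[...,2]<.1)&(np.abs(P[...,0]-.557)<.08)&(P[...,1]>-.01)&(P[...,1]<.15);q=P[w];print("fingers",len(q),np.percentile(q,[5,50,95],axis=0))
im,H,S,V,P=analyse("top","top1")
w=(P[...,2]>.065)&(P[...,2]<.09)&(np.abs(P[...,0]-.57)<.045)&(P[...,1]>-.1)&(P[...,1]<.1);q=P[w];print("slide yoke",len(q),cv2.minAreaRect(q[:,:2].astype(np.float32)))
c=cv2.imread('pics/side1.png')[150:260,270:380];cv2.imwrite('pics/c2.png',cv2.resize(c,None,fx=5,fy=5))
E
```

```text
side0 105 [0.54826889 0.04714323 0.02803274] [0.55687951 0.06803225 0.05508418] [0.5638407  0.07194517 0.0678933 ]
322 328 217 234
top [0.54878411 0.04714323 0.062997  ] [0.5638407  0.06970226 0.0678933 ]
side1 81 [0.5484436  0.0641929  0.02733975] [0.55594986 0.06865341 0.05103596] [0.56402908 0.07169992 0.06736614]
322 328 221 234
top [0.54872652 0.0641929  0.06245026] [0.56402908 0.07115494 0.06736614]
fingers 100 [[0.5432606  0.06051896 0.07341885]
 [0.55428263 0.06454737 0.08588177]
 [0.56691368 0.06812711 0.09834336]]
slide yoke 102 ((0.5676653385162354, -0.013656526803970337), (0.06498337537050247, 0.013510147109627724), 7.633619785308838)
```

View pics/c2.png

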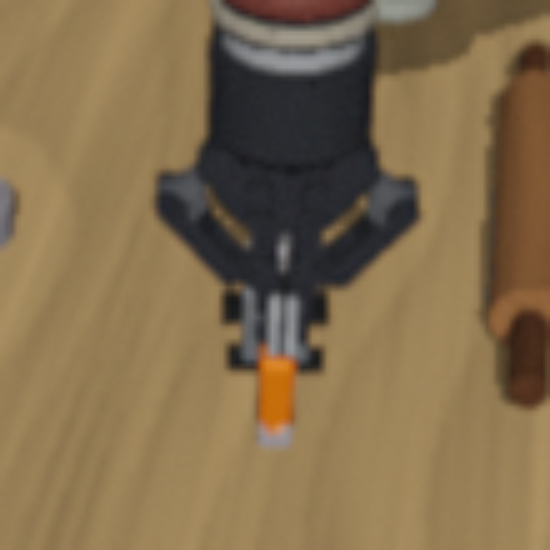

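```bash
python3 - <<'E'
from meas import *
im,H,S,V,P=analyse("side","side1")
for v in range(190,236,2):
    print(v,[ "%d:%.3f,%.3f,%.3f"%(u,*P[v,u]) for u in range(315,336,3)], im[v,325].tolist())
E
python3 -c "
from h import *
s=get_state();print(s)"
```

```text
190 ['315:0.582,0.069,0.158', '318:0.575,0.069,0.159', '321:0.567,0.075,0.164', '324:0.560,0.074,0.164', '327:0.555,0.064,0.158', '330:0.547,0.073,0.165', '333:0.540,0.075,0.168'] [40, 42, 47]
192 ['315:0.615,-0.147,0.002', '318:0.575,0.069,0.154', '321:0.567,0.075,0.158', '324:0.560,0.074,0.159', '327:0.554,0.066,0.154', '330:0.546,0.075,0.161', '333:0.540,0.073,0.160'] [41, 41, 46]
194 ['315:0.613,-0.137,0.002', '318:0.575,0.069,0.148', '321:0.567,0.072,0.151', '324:0.560,0.072,0.152', '327:0.554,0.067,0.149', '330:0.547,0.070,0.152', '333:0.540,0.072,0.154'] [42, 42, 47]
196 ['315:0.585,0.049,0.127', '318:0.603,-0.132,-0.000', '321:0.566,0.076,0.148', '324:0.560,0.072,0.146', '327:0.554,0.066,0.143', '330:0.546,0.071,0.147', '333:0.539,0.071,0.148'] [44, 46, 50]
198 ['315:0.584,0.051,0.122', '318:0.602,-0.124,-0.002', '321:0.567,0.074,0.141', '324:0.559,0.076,0.143', '327:0.570,-0.075,0.036', '330:0.546,0.072,0.142', '333:0.539,0.071,0.142'] [65, 64, 67]
200 ['315:0.581,0.068,0.129', '318:0.576,0.059,0.124', '321:0.567,0.071,0.133', '324:0.560,0.073,0.136', '327:0.569,-0.070,0.033
[... 3374 characters left out ...]
'333:0.538,0.032,-0.000'] [201, 116, 34]
{'time_s': 2.8667, 'joint_pos': array([-3.32392524e-02,  5.93197688e-02,  1.89620498e+00,  7.81403125e-07,
        1.18570882e+00, -1.65442982e-01]), 'qvel': array([-0.00166642,  0.0030813 ,  0.0026165 , -0.00094507, -0.00050067,
       -0.00063442]), 'effort': array([-1.62698957e-02, -3.55641317e+01, -3.29231358e+01, -8.04497795e-04,
       -3.59157282e-03, -3.95909524e-05]), 'position': array([0.55695063, 0.05572179, 0.03294566]), 'ee_rot': array([2.06967306e+00, 2.36311552e+00, 3.58168748e-04]), 'ft_force': array([-1.12089028,  0.54595008,  0.44584018]), 'ft_torque': array([0.08108802, 0.0140646 , 0.03069755]), 'finger_gap': 0.00011916320496069643}
```

The depth shows fingertips ending around z≈0.072, sitting over the tab, while the reported TCP z is 0.033. To find out which is wrong I'll check the starting picture against the start pose.

```bash
python3 - <<'E'
from meas import *
im,H,S,V,P=analyse("side","side0")
m=np.zeros(V.shape,bool);m[20:90,425:465]=1
m&=(np.abs(P[...,0]-.26)<.1)&(np.abs(P[...,1]+.568)<.1)&(P[...,2]>.03)
q=P[m];print(len(q));i=np.argsort(q[:,2])[:12];print(np.round(q[i],3))
im,H,S,V,P=analyse("top","top0")
m=(np.abs(P[...,0]-.26)<.1)&(np.abs(P[...,1]+.568)<.1)&(P[...,2]>.05)
q=P[m];i=np.argsort(q[:,2])[:12];print(len(q),np.round(q[i],3))
# project TCP
for n,p in(("side",[.26,-.568,.198]),("side",[.557,.0557,.033]),("side",[.557,.0557,.072])):
    c=camera_model(n);K=np.array([[c["fx"],0,c["cx"]],[0,c["fy"],c["cy"]],[0,0,1]])
    print(p,cv2.projectPoints(np.array([p]),c["rvec"],c["tvec"],K,c["dist"])[0].ravel())
E
python3 -c "
import cv2
a=cv2.imread('pics/side0.png')[10:110,390:510];cv2.imwrite('pics/c3.png',cv2.resize(a,None,fx=5,fy=5))"
```

```text
1283
[[ 0.281 -0.609  0.245]
 [ 0.243 -0.519  0.245]
 [ 0.271 -0.61   0.245]
 [ 0.278 -0.607  0.246]
 [ 0.228 -0.53   0.246]
 [ 0.249 -0.524  0.246]
 [ 0.275 -0.606  0.247]
 [ 0.285 -0.602  0.247]
 [ 0.232 -0.525  0.247]
 [ 0.246 -0.52   0.248]
 [ 0.236 -0.522  0.248]
 [ 0.289 -0.608  0.248]]
2364 [[ 0.281 -0.609  0.244]
 [ 0.283 -0.606  0.244]
 [ 0.279 -0.608  0.244]
 [ 0.246 -0.521  0.245]
 [ 0.285 -0.606  0.245]
 [ 0.269 -0.612  0.245]
 [ 0.275 -0.609  0.246]
 [ 0.279 -0.609  0.246]
 [ 0.289 -0.612  0.246]
 [ 0.242 -0.523  0.246]
 [ 0.277 -0.609  0.247]
 [ 0.271 -0.611  0.247]]
[0.26, -0.568, 0.198] [434.75786015  89.27374481]
[0.557, 0.0557, 0.033] [324.97004122 229.28990742]
[0.557, 0.0557, 0.072] [325.40359703 217.08945943]
```

View pics/c3.png

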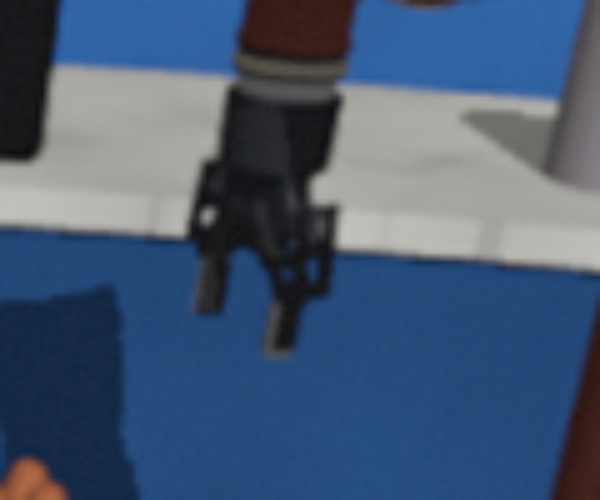

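At the start the open fingertips stood at z=0.244, where the report implied about 0.211. The closed tips are now at about 0.07 against 0.033 reported. So the real fingers stand about 35 mm higher than the reported TCP, and the horizontal position is fine. I'll correct all heights by that and retry: up, open, then down in stages.

Emit:
{"fn": "servo_tool", "kwargs": {
  "commands": [0,0,-12,0,0,0,0,-12,0,0,0,0,-12,0,0,0,0,-12,0,0,0,0,0,0,0,0,0,15,0,0,0,0,25,0,0,0,0,33,0,0,0,0,33,0,0,0,0,33,0,0]
}}

```text
time_s: 3.7
position: [0.5561, 0.0557, -0.0013]
ee_rot: [-2.069, -2.362, 0.002]
ft_force: [-0.2, -1.0, -0.8]
finger_gap: 0.0426
```

```bash
python3 mv.py .5575 .0555 .0 97.6; python3 - <<'E'
from meas import *
snap('side','side2')
im,H,S,V,P=analyse("side","side2")
c=im[150:260,270:380,::-1];cv2.imwrite('pics/c4.png',cv2.resize(c,None,fx=5,fy=5))
m=(np.abs(P[...,0]-.557)<.05)&(np.abs(P[...,1]-.058)<.025)&(P[...,2]>.01)&(S<100);q=P[m];i=np.argsort(q[:,2])[:10];print(np.round(q[i],3))
E
```

```text
shift [-0.4  1.4 -1.3] turn -0.03 curyaw 97.57 pos [ 0.5561  0.0557 -0.0013] tilt [-0.002  0.    -1.   ] gap 0.04263588813675321 t 3.7 F [-0.2 -1.  -0.8] q [-0.03  0.11  1.91  0.    1.13 -0.17]
[[0.562 0.069 0.015]
 [0.55  0.067 0.015]
 [0.555 0.068 0.015]
 [0.552 0.068 0.016]
 [0.56  0.07  0.016]
 [0.557 0.07  0.016]
 [0.56  0.067 0.017]
 [0.555 0.067 0.018]
 [0.557 0.069 0.019]
 [0.55  0.068 0.019]]
```

View pics/c4.png

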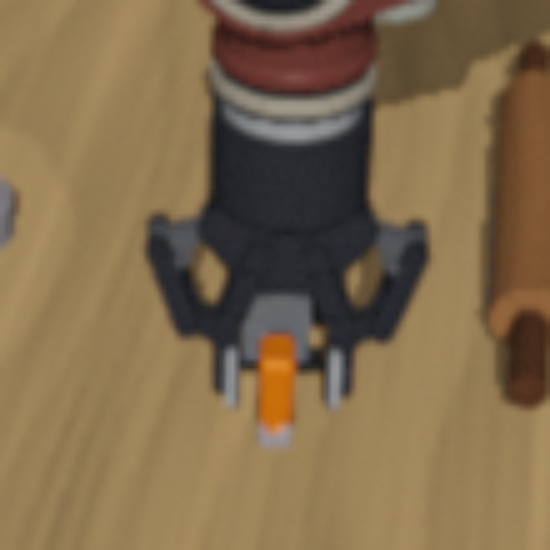

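The fingers now straddle the tab (crop 240 and 328, tab at 277), about 3 mm off centre. I'll shift 2.5 mm, close and check.

Emit:
{"fn": "servo_tool", "kwargs": {
  "commands": [0,2.5,-1,0,0,0,2.5,-1,0,1,0,2.5,-1,0,1,0,2.5,-1,0,1,0,2.5,-1,0,1,0,2.5,-1,0,1,0,2.5,-1,0,1]
}}

```text
time_s: 4.33
position: [0.5591, 0.0558, 0.0018]
ee_rot: [-2.069, -2.364, 0.002]
ft_force: [-4.6, -0.5, 5.3]
finger_gap: 0.0169
```

Emit:
{"fn": "servo_tool", "kwargs": {
  "commands": [8,0,0,0,1,16,0,0,0,1,24,0,0,0,1,32,0,0,0,1,40,0,0,0,1,48,0,0,0,1,56,0,0,0,1,62,0,0,0,1,68,0,0,0,1,72,0,0,0,1,76,0,0,0,1,76,0,0,0,1]
}}

```text
time_s: 5.33
position: [0.5489, 0.1308, 0.0018]
ee_rot: [2.069, 2.364, -0.004]
ft_force: [-4.7, -4.2, 6.5]
finger_gap: 0.0174
```

```bash
python3 mv.py .5575 .0555 .0 97.6; cat > look.py <<'E'
from meas import *
import sys
t=sys.argv[1]
snap('top',t+'t');snap('side',t+'s')
im,H,S,V,P=analyse("top",t+"t")
for nm,cy in(("fix",-.2045),("slide",.06)):
    w=(P[...,2]>.065)&(P[...,2]<.09)&(np.abs(P[...,0]-.575)<.06)&(np.abs(P[...,1]-cy)<(.02 if nm=="fix" else .03));q=P[w]
    if len(q)>5: print(nm,len(q),cv2.minAreaRect(q[:,:2].astype(np.float32)))
red=(S>150)&((H<8)|(H>172))&(np.abs(P[...,0]-.575)<.05)&(np.abs(P[...,1]+.07)<.04)
q=P[red];print("red",len(q),np.nanmedian(q,0) if len(q) else "")
a=im[150:300,250:450,::-1];b=cv2.imread(f'pics/{t}s.png')[130:280,230:430]
cv2.imwrite(f'pics/{t}.png',cv2.resize(np.hstack([a,b]),None,fx=2,fy=2,interpolation=cv2.INTER_CUBIC))
E
python3 look.py a
```

```text
shift [-75.8  -1.4   1.9] turn 0.02 curyaw 97.62 pos [0.5489 0.1308 0.0018] tilt [-0.001 -0.002 -1.   ] gap 0.01742843937824662 t 5.3333 F [-4.7 -4.2  6.5] q [ 0.1   0.12  1.9  -0.    1.13 -0.03]
fix 105 ((0.5937826037406921, -0.20460018515586853), (0.06477558612823486, 0.013343186117708683), 7.27939510345459)
slide 103 ((0.5564478039741516, 0.061199162155389786), (0.0646497905254364, 0.013962715864181519), 7.6915154457092285)
red 0
```

View pics/a.png

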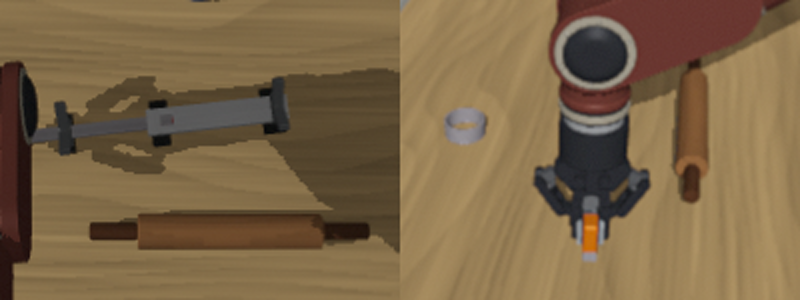

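The rack followed: the yokes are 268 mm apart, so the extension is about 88 mm and reddish tone shows in the window. I need about 12 mm more, slowly.

Emit:
{"fn": "servo_tool", "kwargs": {
  "commands": [2,0,0,0,1,4,0,0,0,1,6,0,0,0,1,8,0,0,0,1,9,0,0,0,1,10,0,0,0,1,11,0,0,0,1,12,0,0,0,1,12,0,0,0,1,12,0,0,0,1]
}}

```text
time_s: 6.27
position: [0.5472, 0.1426, 0.0018]
ee_rot: [-2.069, -2.364, 0.004]
ft_force: [-6.2, -2.9, 5.9]
finger_gap: 0.0173
```

```bash
python3 look.py b
```

```text
fix 102 ((0.5936005711555481, -0.20415733754634857), (0.06449999660253525, 0.01358775980770588), 7.963392734527588)
slide 106 ((0.5561283230781555, 0.07269585132598877), (0.06504405289888382, 0.014051859267055988), 8.537370681762695)
red 12 [ 0.5734833  -0.06486655  0.04004629]
```

View pics/b.png

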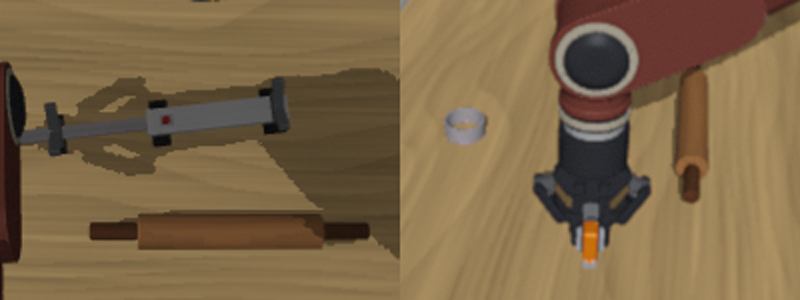

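The lock has clicked: the red button is at z=0.040 at crop (165,120) and the yokes are 279 mm apart. Release and rise.

Emit:
{"fn": "servo_tool", "kwargs": {
  "commands": [0,0,0,0,0,0,0,0,0,0,0,0,0,0,0,0,0,0,0,0,0,0,-20,0,0,0,0,-55,0,0,0,0,-90,0,-1,0,0,-130,0,-1,0,0,-130,0,-1,0,0,-130,0,-1,0,0,-130,0,-1]
}}

```text
time_s: 7.28
position: [0.5476, 0.1433, 0.1306]
ee_rot: [2.07, 2.363, 0.0]
ft_force: [-0.2, -0.3, -0.0]
finger_gap: 0.0855
```

```bash
python3 mv.py .4357 -.1477 .13 91.2
```

```text
shift [-273.7 -149.3    0.5] turn 6.37 curyaw 97.57 pos [0.5476 0.1433 0.1306] tilt [ 0.  0. -1.] gap 0.08552067073684248 t 7.2833 F [-0.2 -0.3 -0. ] q [ 0.12 -0.04  1.82  0.    1.36 -0.01]
```

Emit:
{"fn": "servo_tool", "kwargs": {
  "commands": [-91,-50,0,2,-1,-182,-100,0,4,-1,-274,-149,0,6.4,-1,-274,-149,0,6.4,-1,-274,-149,0,6.4,-1,-274,-149,0,6.4,-1,-274,-149,0,6.4,-1,-274,-149,0,6.4,-1,-274,-149,0,6.4,-1,-274,-149,0,6.4,-1,-274,-149,0,6.4,-1]
}}

```text
time_s: 8.2
position: [0.4355, -0.1471, 0.1291]
ee_rot: [-2.197, -2.242, 0.0]
ft_force: [0.2, 0.3, -0.6]
finger_gap: 0.0852
```

```bash
python3 mv.py .4357 -.1477 .02 91.2;python3 - <<'E'
from meas import *
snap('side','side4');snap('top','top4')
im,H,S,V,P=analyse("side","side4")
m=(np.abs(P[...,0]-.436)<.08)&(np.abs(P[...,1]+.148)<.05)&(P[...,2]>.09);q=P[m];i=np.argsort(q[:,2])[:14];print(np.round(q[i],3))
im,H,S,V,P=analyse("top","top4")
w=(P[...,2]>.065)&(P[...,2]<.09)&(np.abs(P[...,0]-.56)<.05)&(np.abs(P[...,1]-.07)<.03);print(cv2.minAreaRect(P[w][:,:2].astype(np.float32)))
a=im[150:300,250:450,::-1];b=cv2.imread('pics/side4.png')[100:250,270:470]
cv2.imwrite('pics/c5.png',cv2.resize(np.hstack([a,b]),None,fx=2,fy=2,interpolation=cv2.INTER_CUBIC))
E
```

```text
shift [ -0.8   0.5 109.1] turn -0.03 curyaw 91.17 pos [ 0.4355 -0.1471  0.1291] tilt [-0.002  0.002 -1.   ] gap 0.0852459687809126 t 8.2 F [ 0.2  0.3 -0.6] q [-0.49 -0.31  2.06  0.    1.4  -0.51]
[[ 0.388 -0.141  0.179]
 [ 0.48  -0.138  0.18 ]
 [ 0.39  -0.138  0.18 ]
 [ 0.478 -0.138  0.181]
 [ 0.385 -0.137  0.181]
 [ 0.483 -0.134  0.182]
 [ 0.388 -0.141  0.182]
 [ 0.39  -0.15   0.183]
 [ 0.483 -0.138  0.183]
 [ 0.39  -0.156  0.183]
 [ 0.486 -0.143  0.183]
 [ 0.38  -0.14   0.183]
 [ 0.386 -0.139  0.183]
 [ 0.391 -0.138  0.183]]
((0.5558992624282837, 0.07237643003463745), (0.06542117148637772, 0.014235883951187134), 9.341028213500977)
```

View pics/c5.png

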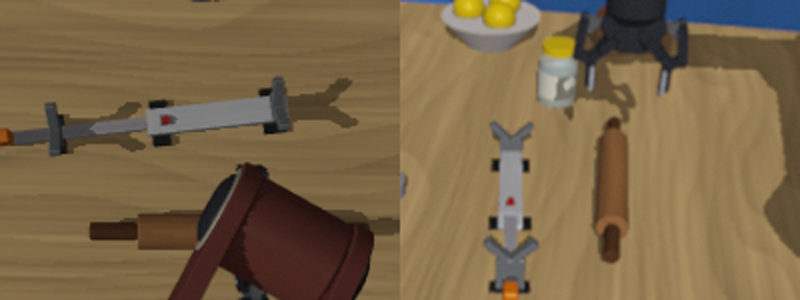

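Button still up at crop (165,120). The open tips read z=0.180 against 0.129 reported, i.e. an offset of 36–37 mm plus the 13 mm open setback, consistent with before. Finger centre x is 0.435, matching the pin. Descend 153 mm.

Emit:
{"fn": "servo_tool", "kwargs": {
  "commands": [0,0,35,0,-1,0,0,70,0,-1,0,0,105,0,-1,0,0,130,0,-1,0,0,140,0,-1,0,0,147,0,-1,0,0,153,0,-1,0,0,153,0,-1,0,0,153,0,-1]
}}

```text
time_s: 9.05
position: [0.4374, -0.1484, -0.021]
ee_rot: [2.197, 2.243, 0.001]
ft_force: [-0.5, 0.1, 0.2]
finger_gap: 0.0851
```

```bash
python3 mv.py .4357 -.1477 -.024 91.2;python3 - <<'E'
from meas import *
snap('side','side5')
im,H,S,V,P=analyse("side","side5")
m=(np.abs(P[...,0]-.436)<.07)&(np.abs(P[...,0]-.436)>.03)&(np.abs(P[...,1]+.148)<.03)&(P[...,2]>.008)&(P[...,2]<.06);q=P[m];i=np.argsort(q[:,2])[:14];print(np.round(q[i],3))
b=im[100:220,300:460,::-1]
cv2.imwrite('pics/c6.png',cv2.resize(b,None,fx=4,fy=4,interpolation=cv2.INTER_CUBIC))
E
```

```text
shift [ 0.8 -1.6  3. ] turn -0.01 curyaw 91.19 pos [ 0.4374 -0.1484 -0.021 ] tilt [ 0.002 -0.001 -1.   ] gap 0.08505983522860901 t 9.05 F [-0.5  0.1  0.2] q [-0.49 -0.09  2.15  0.    1.08 -0.51]
[[ 0.386 -0.141  0.027]
 [ 0.479 -0.139  0.027]
 [ 0.482 -0.137  0.029]
 [ 0.393 -0.161  0.03 ]
 [ 0.393 -0.14   0.031]
 [ 0.39  -0.14   0.031]
 [ 0.485 -0.138  0.031]
 [ 0.393 -0.144  0.032]
 [ 0.387 -0.139  0.032]
 [ 0.393 -0.153  0.032]
 [ 0.485 -0.141  0.032]
 [ 0.393 -0.147  0.033]
 [ 0.488 -0.145  0.033]
 [ 0.482 -0.135  0.034]]
```

View pics/c6.png

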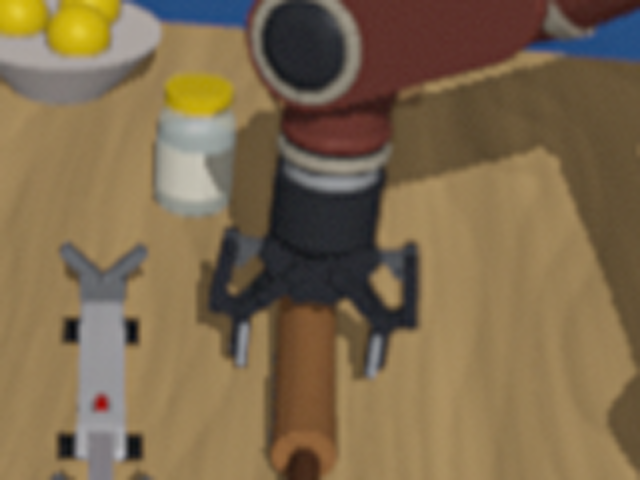

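The fingers straddle the barrel with tips at z=0.027 while open. Go 3 mm lower and close.

Emit:
{"fn": "servo_tool", "kwargs": {
  "commands": [0,-1,3,0,-1,0,-1,3,0,1,0,-1,3,0,1,0,-1,3,0,1,0,-1,3,0,1,0,-1,3,0,1,0,-1,3,0,1,0,-1,3,0,1],
  "squeeze": 70
}}

```text
time_s: 9.77
position: [0.4368, -0.1486, -0.0243]
ee_rot: [2.197, 2.241, 0.003]
ft_force: [5.1, 0.3, 3.0]
finger_gap: 0.0425
```

Emit:
{"fn": "servo_tool", "kwargs": {
  "commands": [0,0,-5,0,1,0,0,-15,0,1,0,0,-30,0,1,0,0,-45,0,1,0,0,-60,0,1,0,0,-70,0,1,0,0,-75,0,1,0,0,-75,0,1,0,0,-75,0,1]
}}

```text
time_s: 10.52
position: [0.4343, -0.1477, 0.0489]
ee_rot: [-2.198, -2.243, 0.001]
ft_force: [0.2, 0.9, -3.8]
finger_gap: 0.0423
```

```bash
cat > pin.py <<'E'
from meas import *
import sys
t=sys.argv[1];cx,cy,cz=map(float,sys.argv[2:5])
for n in("side","top"):
    snap(n,t+n[0]);im,H,S,V,P=analyse(n,t+n[0])
    m=(np.abs(P[...,0]-cx)<.045)&(np.abs(P[...,1]-cy)<.2)&(np.abs(P[...,2]-cz)<.035)&(H<20)&(S>80)&(P[...,2]>.015)&(V<170)
    q=P[m];y=q[:,1];
    if len(q)<20: continue
    print(n,len(q),"y",y.min(),y.max())
    for a in np.arange(cy-.18,cy+.18,.04):
        w=q[(y>=a)&(y<a+.04)]
        if len(w)>6: print("  y%.3f n%d x %.4f..%.4f mid %.4f  ztop %.4f"%(np.median(w[:,1]),len(w),*np.percentile(w[:,0],[3,97]),np.mean(np.percentile(w[:,0],[3,97])),np.percentile(w[:,2],95)))
a=cv2.imread(f'pics/{t}t.png')[150:300,240:440];b=cv2.imread(f'pics/{t}s.png')[100:250,260:460]
cv2.imwrite(f'pics/{t}.png',cv2.resize(np.hstack([a,b]),None,fx=2,fy=2,interpolation=cv2.INTER_CUBIC))
E
python3 pin.py d .436 -.148 .105; python3 mv.py .5754 -.0657 .05 97.6
```

```text
side 765 y -0.20348563091322058 0.035022864463382875
  y-0.181 n61 x 0.4148..0.4512 mid 0.4330  ztop 0.1283
  y-0.146 n117 x 0.3972..0.4525 mid 0.4249  ztop 0.1287
  y-0.106 n121 x 0.4143..0.4525 mid 0.4334  ztop 0.1281
  y-0.068 n135 x 0.4109..0.4520 mid 0.4314  ztop 0.1282
  y-0.031 n208 x 0.4111..0.4502 mid 0.4307  ztop 0.1273
  y0.019 n121 x 0.4192..0.4392 mid 0.4292  ztop 0.1169
top 956 y -0.3216980210150362 0.027791874621058407
  y-0.304 n140 x 0.4251..0.4461 mid 0.4356  ztop 0.1175
  y-0.281 n62 x 0.4249..0.4545 mid 0.4397  ztop 0.1210
  y-0.092 n57 x 0.4138..0.4513 mid 0.4326  ztop 0.1278
  y-0.067 n330 x 0.4117..0.4526 mid 0.4321  ztop 0.1281
  y-0.035 n222 x 0.4126..0.4502 mid 0.4314  ztop 0.1272
  y0.009 n140 x 0.4212..0.4398 mid 0.4305  ztop 0.1179
shift [ 78.9 143.   -1.9] turn -6.43 curyaw 91.17 pos [ 0.434  -0.1475  0.0484] tilt [-0.003  0.001 -1.   ] gap 0.04237120081495352 t 10.6167 F [ 0.4  0.5 -3.1] q [-0.49 -0.21  2.12 -0.    1.23 -0.51]
```

View pics/d.png

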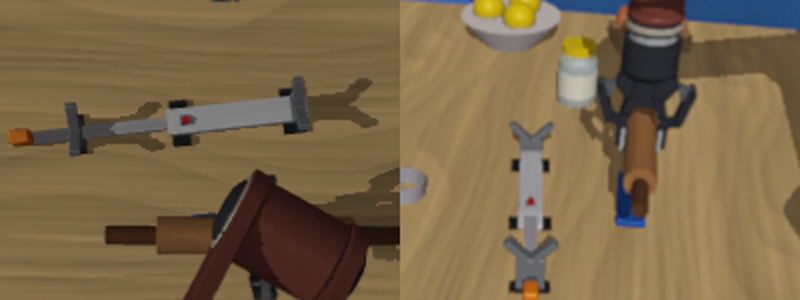

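Pin is held level (axis about z=0.1065, yaw about 1.0°, centre about (0.433,−0.147)); the blue rest stays behind. Yokes are at (0.5937,−0.2043) and (0.556,0.0725), so the target middle is (0.575,−0.066) at yaw 7.75°. I go along the pin first, then sideways, 12 mm higher.

Emit:
{"fn": "servo_tool", "kwargs": {
  "commands": [12,0,-6,-1,1,30,10,-12,-2,1,55,30,-12,-3,1,78,55,-12,-4,1,78,80,-12,-5,1,78,105,-12,-6,1,78,125,-12,-6.7,1,78,138,-12,-6.7,1,78,143,-12,-6.7,1,78,143,-12,-6.7,1,78,143,-12,-6.7,1,78,143,-12,-6.7,1]
}}

```text
time_s: 11.62
position: [0.5752, -0.0669, 0.0611]
ee_rot: [-2.063, -2.368, 0.001]
ft_force: [0.0, 0.5, -3.4]
finger_gap: 0.0425
```

```bash
python3 pin.py e .575 -.066 .118; python3 mv.py .5754 -.0657 .05 97.75
```

```text
side 867 y -0.11588095269619969 0.11327677158681138
  y-0.098 n68 x 0.5587..0.5968 mid 0.5777  ztop 0.1405
  y-0.065 n140 x 0.5432..0.6068 mid 0.5750  ztop 0.1411
  y-0.025 n131 x 0.5491..0.5875 mid 0.5683  ztop 0.1402
  y0.015 n160 x 0.5432..0.5849 mid 0.5640  ztop 0.1403
  y0.050 n239 x 0.5397..0.5787 mid 0.5592  ztop 0.1389
  y0.102 n129 x 0.5416..0.5614 mid 0.5515  ztop 0.1289
top 983 y -0.24029903958457935 0.10731634174434673
  y-0.222 n131 x 0.5839..0.6051 mid 0.5945  ztop 0.1299
  y-0.179 n204 x 0.5685..0.6047 mid 0.5866  ztop 0.1401
  y-0.163 n29 x 0.5658..0.5880 mid 0.5769  ztop 0.1387
  y-0.025 n152 x 0.5464..0.5704 mid 0.5584  ztop 0.1404
  y0.026 n124 x 0.5406..0.5825 mid 0.5615  ztop 0.1410
  y0.047 n207 x 0.5401..0.5770 mid 0.5586  ztop 0.1399
  y0.090 n130 x 0.5419..0.5628 mid 0.5523  ztop 0.1299
shift [ 1.3  0.1 11.5] turn 0.1 curyaw 97.85 pos [ 0.5755 -0.0671  0.0615] tilt [-0.001  0.    -1.   ] gap 0.04269185036535401 t 11.7167 F [-0.2 -0.2 -4.2] q [-0.24  0.07  1.83  0.    1.24 -0.38]
```

View pics/e.png

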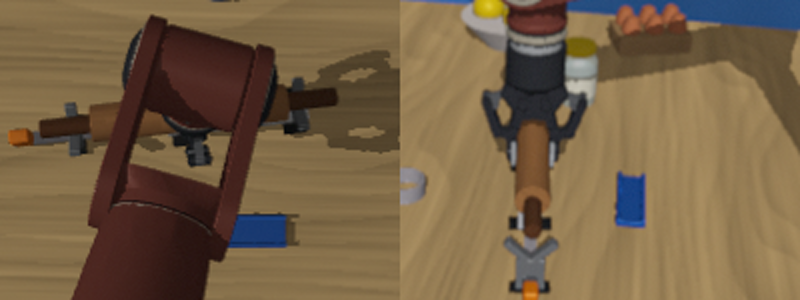

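The pin is over the yokes, aligned at 7.76° and about 1.5 mm short in x; axis z≈0.1185. Shift and lower 45 mm, then check the force.

Emit:
{"fn": "servo_tool", "kwargs": {
  "commands": [0,1.5,6,0,1,0,1.5,14,0,1,0,1.5,22,0,1,0,1.5,30,0,1,0,1.5,36,0,1,0,1.5,40,0,1,0,1.5,43,0,1,0,1.5,45,0,1,0,1.5,45,0,1,0,1.5,45,0,1]
}}

```text
time_s: 12.55
position: [0.5782, -0.067, 0.0169]
ee_rot: [2.064, 2.368, 0.0]
ft_force: [-0.3, 0.1, -3.5]
finger_gap: 0.0423
```

```bash
python3 pin.py f .575 -.066 .073
```

```text
side 855 y -0.11053543534838473 0.13378989577217693
  y-0.095 n56 x 0.5604..0.5976 mid 0.5790  ztop 0.0963
  y-0.065 n148 x 0.5427..0.6091 mid 0.5759  ztop 0.0965
  y-0.025 n135 x 0.5513..0.5918 mid 0.5716  ztop 0.0958
  y0.014 n158 x 0.5463..0.5869 mid 0.5666  ztop 0.0961
  y0.050 n230 x 0.5421..0.5812 mid 0.5616  ztop 0.0952
  y0.101 n122 x 0.5450..0.5653 mid 0.5552  ztop 0.0850
top 961 y -0.24108965940037722 0.1333695265455773
  y-0.223 n125 x 0.5869..0.6092 mid 0.5980  ztop 0.0863
  y-0.180 n188 x 0.5712..0.6089 mid 0.5900  ztop 0.0955
  y-0.163 n40 x 0.5682..0.6005 mid 0.5844  ztop 0.0959
  y-0.049 n8 x 0.5409..0.5570 mid 0.5489  ztop 0.0997
  y-0.025 n133 x 0.5498..0.5730 mid 0.5614  ztop 0.0958
  y0.026 n127 x 0.5436..0.5859 mid 0.5647  ztop 0.0970
  y0.048 n193 x 0.5438..0.5822 mid 0.5630  ztop 0.0955
  y0.090 n118 x 0.5453..0.5650 mid 0.5551  ztop 0.0859
```

View pics/f.png

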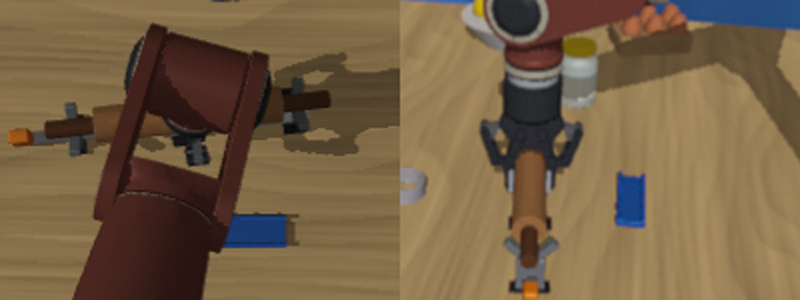

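Handles are inside both Vs, axis about 4.5 mm above seat, now about 1.5 mm too far in x. Correct and lower until the force shows seating.

Emit:
{"fn": "servo_tool", "kwargs": {
  "commands": [0,-1.5,1,0,1,0,-1.5,2,0,1,0,-1.5,3,0,1,0,-1.5,3.5,0,1,0,-1.5,4,0,1,0,-1.5,4,0,1,0,-1.5,4,0,1]
}}

```text
time_s: 13.23
position: [0.5764, -0.0672, 0.0141]
ee_rot: [-2.063, -2.368, 0.001]
ft_force: [-6.6, 1.2, 6.9]
finger_gap: 0.0424
```

Seated (fz went from −3.5 to +6.9). Ease sideways a little, then open.

Emit:
{"fn": "servo_tool", "kwargs": {
  "commands": [0,-1,0,0,1,0,-1,0,0,1,0,-1,0,0,1,0,-1,0,0,-0.2,0,-1,0,0,-0.3,0,-1,0,0,-0.5,0,-1,0,0,-0.7,0,-1,0,0,-1,0,-1,0,0,-1,0,-1,0,0,-1],
  "squeeze": 25
}}

```text
time_s: 14.07
position: [0.5755, -0.0673, 0.0126]
ee_rot: [-2.064, -2.369, 0.0]
ft_force: [-0.3, -1.5, 0.1]
finger_gap: 0.0852
```

```bash
python3 pin.py g .575 -.066 .070;  python3 mv.py .5754 -.0657 .15 97.75
```

```text
side 856 y -0.1326035904466909 0.13241244046585798
  y-0.098 n73 x 0.5578..0.6013 mid 0.5796  ztop 0.0919
  y-0.065 n134 x 0.5537..0.5948 mid 0.5742  ztop 0.0928
  y-0.025 n145 x 0.5489..0.5903 mid 0.5696  ztop 0.0931
  y0.015 n154 x 0.5439..0.5842 mid 0.5641  ztop 0.0927
  y0.049 n225 x 0.5406..0.5784 mid 0.5595  ztop 0.0918
  y0.100 n118 x 0.5438..0.5634 mid 0.5536  ztop 0.0821
top 935 y -0.2409013477541087 0.13385597573380423
  y-0.223 n128 x 0.5847..0.6053 mid 0.5950  ztop 0.0830
  y-0.180 n184 x 0.5686..0.6056 mid 0.5871  ztop 0.0924
  y-0.163 n35 x 0.5659..0.5938 mid 0.5799  ztop 0.0922
  y-0.025 n122 x 0.5461..0.5688 mid 0.5575  ztop 0.0920
  y0.026 n133 x 0.5403..0.5839 mid 0.5621  ztop 0.0932
  y0.049 n186 x 0.5415..0.5794 mid 0.5604  ztop 0.0924
  y0.090 n113 x 0.5431..0.5630 mid 0.5531  ztop 0.0826
shift [ 1.500e+00  1.000e-01 -1.373e+02] turn 0.12 curyaw 97.87 pos [ 0.5755 -0.0672  0.0127] tilt [ 0.  0. -1.] gap 0.08545840854295207 t 14.1667 F [ 0.4  1.2 -0.1] q [-0.24  0.13  1.86  0.    1.15 -0.38]
```

View pics/g.png

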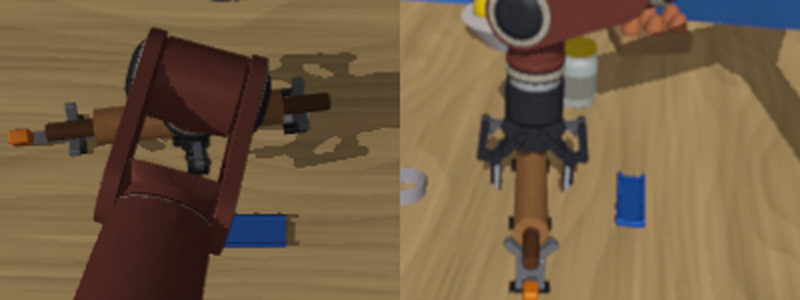

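Released: pin axis z≈0.0715, handles in both Vs, jaws clear on both sides. Rise and move back out of the top camera's view.

Emit:
{"fn": "servo_tool", "kwargs": {
  "commands": [0,0,-20,0,-1,0,0,-55,0,-1,0,0,-90,0,-1,0,0,-130,0,-1,0,0,-160,0,-1,0,-40,-160,0,-1,0,-80,-160,0,-1,0,-120,-160,0,-1,0,-150,-160,0,-1,0,-150,-160,0,-1,0,-150,-160,0,-1,0,-150,-160,0,-1]
}}

```text
time_s: 15.17
position: [0.4275, -0.0879, 0.1732]
ee_rot: [2.063, 2.367, 0.001]
ft_force: [0.4, -0.5, 0.1]
finger_gap: 0.0854
```

```bash
python3 pin.py h .575 -.066 .070; python3 - <<'E'
from meas import *
im,H,S,V,P=analyse("side","hs")
red=(S>150)&((H<8)|(H>172))&(np.abs(P[...,0]-.575)<.03)&(np.abs(P[...,1]+.065)<.03)&(P[...,2]<.05);print("red",red.sum(),np.nanmedian(P[red],0) if red.any() else "")
im,H,S,V,P=analyse("top","ht")
for nm,x,y in(("jar",.544,-.437),("bowl",.480,.331),("tin",.628,.396),("cut",.766,-.105)):
    m=(np.hypot(P[...,0]-x,P[...,1]-y)<.075)&(P[...,2]>.015);q=P[m]
    zt=np.percentile(q[:,2],95);q=q[q[:,2]>zt-.008];print(nm,cv2.minEnclosingCircle(q[:,:2].astype(np.float32)))
for cy in(-.2043,.0725):
    w=(P[...,2]>.065)&(P[...,2]<.09)&(S<60)&(np.abs(P[...,0]-.575)<.06)&(np.abs(P[...,1]-cy)<.02);print(cv2.minAreaRect(P[w][:,:2].astype(np.float32)))
print(get_state()["ft_force"],get_state()["position"])
E
```

```text
side 1087 y -0.23742828083431344 0.13359993342712384
  y-0.218 n39 x 0.5753..0.6066 mid 0.5910  ztop 0.0817
  y-0.174 n32 x 0.5699..0.6116 mid 0.5907  ztop 0.0921
  y-0.145 n114 x 0.5655..0.6064 mid 0.5859  ztop 0.0927
  y-0.104 n120 x 0.5583..0.6000 mid 0.5792  ztop 0.0930
  y-0.064 n131 x 0.5539..0.5944 mid 0.5741  ztop 0.0933
  y-0.025 n145 x 0.5490..0.5908 mid 0.5699  ztop 0.0927
  y0.013 n161 x 0.5440..0.5842 mid 0.5641  ztop 0.0927
  y0.049 n221 x 0.5406..0.5787 mid 0.5596  ztop 0.0917
  y0.100 n119 x 0.5438..0.5635 mid 0.5536  ztop 0.0820
top 2146 y -0.24139179515159215 0.13358328878951653
  y-0.223 n128 x 0.5847..0.6053 mid 0.5950  ztop 0.0819
  y-0.179 n189 x 0.5685..0.6066 mid 0.5875  ztop 0.0920
  y-0.147 n296 x 0.5636..0.6048 mid 0.5842  ztop 0.0935
  y-0.106 n303 x 0.5588..0.5990 mid 0.5789  ztop 0.0930
  y-0.065 n292 x 0.5532..0.5937 mid 0.5734  ztop 0.0935
  y-0.027 n299 x 0.5478..0.5894 mid 0.5686  ztop 0.0933
  y0.014 n305 x 0.5419..0.5837 mid 0.5628  ztop 0.0932
  y0.049 n189 x 0.5415..0.5790 mid 0.5603  ztop 0.0921
  y0.090 n113 x 0.5432..0.5629 mid 0.5531  ztop 0.0825
red 0 
jar ((0.5435134172439575, -0.43631500005722046), 0.031025931239128113)
bowl ((0.47894105315208435, 0.3302295506000519), 0.055643510073423386)
tin ((0.6277016997337341, 0.39605003595352173), 0.026586228981614113)
cut ((0.7655119299888611, -0.10502670705318451), 0.03023201785981655)
((0.5920678377151489, -0.20016002655029297), (0.06368578225374222, 0.02172643505036831), 10.56285285949707)
((0.5554825067520142, 0.07302865386009216), (0.06429264694452286, 0.013323848135769367), 8.739287376403809)
[-0.65197254  1.16433666  0.12628783] [ 0.42785874 -0.08783823  0.17307192]
```

View pics/h.png

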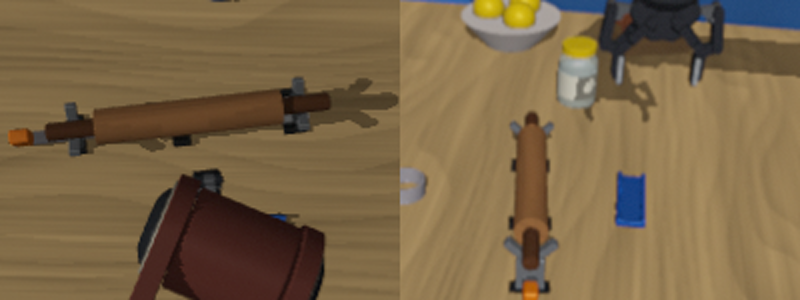

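```bash
python3 -c "
from plant import *
print(job_done())"
```

```text
the job is handed in; nothing more can be done
None
```

I extended the rack until its red lock button came up, set the rolling pin in both yokes, let go, moved the arm clear and handed the job in. It took about 15 s of the 56 s; no verdict was reported.

**What went wrong on the way:** the first grip on the orange tab closed above it. The pictures showed the real fingertips about 35 mm higher than the reported TCP height. I corrected every height by that amount and the second grip held.

**Last checks:**

| Item | Measured | Needed |
|---|---|---|
| Lock button | out at z ≈ 40 mm | out (about 40.5 mm) |
| Extension | about 99 mm (yokes 279 mm apart) | over 94 mm |
| Pin axis height | about 71 mm | 63 to 77 mm |
| Pin off the rack's centre line | about 1.5 mm | within 8 mm |
| Pin centre along the rack | y ≈ 50 mm | 25 to 80 mm |
| Pin angle to the rack | under 0.02 rad | below 0.07 rad |

- **Bystanders:** the jar, bowl, cutter and tin are within about 1.5 mm of where they started.
- **Robot:** the gripper is open, clear of everything and feels no load.

**Not confirmed at the end:** the pin now hides the button, so I could not see it again. It was last seen out while the pin was being lifted, and the sliding yoke has not moved since. The final reading of the fixed yoke was also spoiled by the handle lying in it, so the spacing above comes from before the pin was placed.

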